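Load a bearing sleeve into its shipping cradle and lock it in with the keeper bar

ROBOT

A 7-joint arm with a two-finger parallel gripper is mounted at the origin on the work surface. World frame = base frame: x ahead of the robot, y to its left, z up, the work surface at z = 0. Lengths are in m, angles in degrees, forces in N, time in s.
With the tool pointing down it reaches from about 0.425 to 0.875 m from the base axis. Payload 4.7 kg.
Tool frame: the origin (TCP) lies midway between the tips of the shut fingers; the grasp point (between the pads) lies 19 mm behind it; z points along the fingers, y is the direction in which the jaws open and shut (so a half turn about z gives the same grasp; the last joint's range is limited). The gripper opens to 87 mm and grips with 3 to 60 N. Pads are 19 mm wide; open, the fingers measure 117 mm over their backs; the gripper's body (75 mm by 190 mm) begins 51 mm behind the grasp point.
Start: joints at [-64.223, 18.392, -4.016, 83.108, 1.295, 78.541, -3.26], TCP at [0.274, 0.589, 0.223] pointing down, gripper open.
Joint ranges: [-163.93, 163.93], [-17.29, 119.83], [-79.2, 71.16], [3.27, 140.29], [-89.18, 269.18], [5.43, 117.66], [-154.24, 154.24]. Speed limits (degrees/s): [147.25, 147.25, 180, 180, 180, 180, 180].

INTERFACE

Orientations are given as [roll, pitch, yaw] about the fixed x, y, z axes, in that order (R = Rz(yaw) Ry(pitch) Rx(roll)).
In Python, from cell import env gives the robot as it stands. The module is installed in compiled form; this text tells all that it offers.
- The arm moves only by the tool servo_tool, never from a script. Its argument "plan" is a list of rows, each a list of 3 entries, a list of its own where there are three numbers: the opening, from 0 (shut) to 1 (fully open), then the shift along the tool's x, y, z in cm, then the turn, a rotation vector about the tool's x, y, z in degrees. A call has 1 to 20 rows; each row shifts and turns the pose as measured when the row begins, along the tool's axes as they then stand; what a row does not reach is not made up. A row lasts 1/12 s, in which the tool goes at most 41.7 mm and 7.16 degrees, less where a joint would pass 70% of its speed; a pose out of reach is approached as far as the arm can. A call is refused whole if a number of a shift passes 4.17 or a number of a turn 7.16, either way. A call with a gripper value outside its range is refused whole. The fingers move at their own pace and stop on an object; "force" is the grip in N (left out, the last holds). Time passes only in rows, so rows that do not move let the fingers close. It gives the time, the measured TCP pose, the force and the opening at its end, in the units of the state.
- env.get_obs(): the state, without advancing time (a new reading comes with each control period).
- env.read_camera(name): name is "scene" or "side" or "wrist"; returns a dict with "image" (420x560x3 uint8, blue, green, red), "fx", "fy", "cx", "cy" (pixels), "rvec" (rotation vector, rad) and "tvec" (3), from world to camera coordinates, as OpenCV has them; the wrist camera has in their place "T_tool_cam" (4x4, takes a point from camera to tool coordinates, whose origin is the TCP and whose axes are the flange's). Camera axes: x right, y down, z forward; pixel columns grow to the right and rows downward; lengths in m; the calibration is good to about 2 mm. The wrist camera is an equidistant fisheye: a pixel r from the principal point sees the ray r / f radians off the axis. A picture is of the moment at which its call begins: read the wrist's pose just before it. There is no depth.
- env.sign_off(): hands the job in, once; it reports no verdict.
The state is a dict: "time_s": time; "qpos": joint angles; "joint_velocities": joint speeds; "effort": joint torques, N m; "tool_pos": TCP position; "tool_rot": TCP orientation; "force": force on the tool from outside, world axes, zero at the start; "wrist_torque": the same for the moment, N m; "grip_width": finger opening in m.
Only numpy, scipy, OpenCV 4.12 (cv2) and the standard library are available. Lean on these libraries where they do the work, as an engineer would, in place of code of your own. Each camera call takes 0.05 s, during which the arm holds its last target. There are 200 camera calls.

TASK

Take the steel sleeve from the yellow rest and lay it fully down in the white V-trough of the blue cradle, between the two uprights, and let go of it; then lay the red keeper bar over it, grip up, flat in the notches of both uprights and about centred end to end, so that the sleeve is locked in. Lower both parts into place rather than letting them fall, and leave everything else on the bench where it is.

Things in the scene. Friction and masses are not known exactly. Their poses are not given: they have to be found in the camera images.
- sleeve_center (a point): Centre of the steel bearing sleeve: a closed-wall grooved steel cylinder, 54 mm diameter, 120 mm long, about 0.6 kg, black end faces. Local x is its axis (the two ends are alike; y and z turn with rolling). It starts lying level on the yellow rest, centre about 43 mm above the table.
- rest: Fixed yellow plastic supply rest, 150 x 92 mm, 20 mm high, with two ridges along its local x that hold the sleeve. Origin: centre of its underside, on the table.
- keeper_center (a point): Keeper: flat red bar 190 (local x) x 30 (y) x 14 mm thick with a black grip on the middle of its top, 60 (x) x 16 (y) x 36 mm high. This point is on its middle, 25 mm above the underside; the grip runs from 11 mm below to 25 mm above it. About 0.22 kg. Starts on the table on its flat underside, grip up (z up); either end may go either way.
- cradle: Fixed blue cradle 176 (local x) x 100 (y) x 110 mm high, open above. Origin: centre of its underside, on the table. A white V-trough runs along x, its edges 42 mm above the table and 22 mm either side of the middle (fingers can straddle it). Uprights 12 mm thick, inner faces at x = +-68, each with a square notch open at the top: 44 mm wide (y), floor 90 and top 110 mm above the table.
- cradle_seat (a point): Where the sleeve's centre is when it lies fully down in the V-trough, midway between the uprights, its axis along x: 58 mm above the table. Axes as the cradle's. The sleeve has 8 mm to spare at each end; its top is then 85 mm above the table.
- cradle_keep (a point): Where the keeper's point is when it lies level on the floors of both notches, above the sleeve: on the cradle's middle, 115 mm above the table. Axes as the cradle's; the keeper lies along x, with 7 mm to spare on either side in the notches and 15 mm overhang at each end, 5 mm clear of the sleeve. Once it is in, the sleeve can no longer go in or out.
- tower_a: Bystander, to be left alone: steel tower of six bearing rings, 64 dia x 108 high, upright. Origin: centre of its underside.
- tower_b: Bystander, to be left alone: short steel tower of three bearing rings, 60 dia x 54 high, upright. Origin: centre of its underside.
- big_ring: Bystander, to be left alone: single flat steel bearing ring, 84 outer dia x 20 high. Origin: centre of its underside.
- driver: Bystander, to be left alone: red screwdriver, 140 long, lying on the table. Origin: where handle meets shaft, on the table.
- spray: Bystander, to be left alone: blue bottle, 60 dia x 150 high. Origin: centre of its underside.

How it is judged (in metres and radians):
On the way, in this order (a step that is already met when the one before it is completed fails the run):
1. the sleeve lies in the V-trough, released, before the keeper is in (x of sleeve_center in the frame of cradle_seat between -0.012 and 0.012 m and y of sleeve_center in the frame of cradle_seat between -0.005 and 0.005 m and z of sleeve_center in the frame of cradle_seat between -0.005 and 0.005 m and angle between the x axis of sleeve_center and the x axis of cradle_seat, either way round below 0.12 rad and contact force between the fingers and sleeve below 0.1 N and not (x of keeper_center in the frame of cradle_keep between -0.013 and 0.013 m and y of keeper_center in the frame of cradle_keep between -0.01 and 0.01 m and z of keeper_center in the frame of cradle_keep between -0.005 and 0.005 m and angle between the x axis of keeper_center and the x axis of cradle_keep, either way round below 0.15 rad and angle between keeper_center's own z axis and vertical below 0.08 rad)), for 0.2 s.
2. the keeper lies in both notches over the sleeve (x of sleeve_center in the frame of cradle_seat between -0.012 and 0.012 m and y of sleeve_center in the frame of cradle_seat between -0.005 and 0.005 m and z of sleeve_center in the frame of cradle_seat between -0.005 and 0.005 m and angle between the x axis of sleeve_center and the x axis of cradle_seat, either way round below 0.12 rad and x of keeper_center in the frame of cradle_keep between -0.013 and 0.013 m and y of keeper_center in the frame of cradle_keep between -0.01 and 0.01 m and z of keeper_center in the frame of cradle_keep between -0.005 and 0.005 m and angle between the x axis of keeper_center and the x axis of cradle_keep, either way round below 0.15 rad and angle between keeper_center's own z axis and vertical below 0.08 rad), for 0.2 s.
At the end, for the whole second after the job is handed in: Sleeve in the V-trough (within 12 mm along, 5 across, 5 in height, 0.12 rad of its seat) and keeper level in both notches over it (within 13 mm along, 10 across, 5 in height, 0.15 rad, tilt under 0.08 rad), both released and at rest (all of step 2 and contact force between the fingers and sleeve below 0.1 N and contact force between the fingers and keeper below 0.1 N and linear speed of each of sleeve, keeper below 0.02 m/s); the robot touches nothing.
It fails at once if the sleeve is let fall (faster than 0.7 m/s out of the fingers) (contact force between the fingers and sleeve below 0.1 N and linear speed of sleeve above 0.7 m/s).
It fails at once if the keeper is let fall (faster than 0.7 m/s out of the fingers) (contact force between the fingers and keeper below 0.1 N and linear speed of keeper above 0.7 m/s).
It fails at once if a bystander is moved more than 30 mm (distance of any of tower_a, tower_b, big_ring, driver, spray from where it was at the start of the episode above 0.03 m).
It also fails if it takes over 64 s, if anything falls off the work surface, if the arm or the gripper's body presses on something with over 40 N, if the wrist force passes 120 N, or if a joint passes its speed limit or range.

## Working session

There is one attempt and no reset: what is moved stays moved. The work goes in short steps, Python scripts to look and compute and a tool call to move; the robot and the scene stay as the last step left them, time stands still between calls to the robot, and variables do not carry over. Pictures are saved under pics/ and viewed, about 8 in all and at most 12, crops included, and the job is handed in when it is done.

Besides the shell and the picture viewer there is one more tool, called after "Call:" as a command line: name --argument value ..., lists and objects as JSON in quotes. servo_tool: Moves the arm, as the interface text tells. Its arguments: {"type":"object","properties":{"plan":{"type":"array"},"force":{"type":"number"}},"required":["plan"]}

```bash
mkdir -p pics; cat > h.py <<'E'
import numpy as np, cv2
from scipy.spatial.transform import Rotation as R
from cell import env
def cast(c,u,v,z):
    Rm=cv2.Rodrigues(np.array(c["rvec"],float))[0]; t=np.array(c["tvec"],float).ravel()
    o=-Rm.T@t; d=Rm.T@np.array([(u-c["cx"])/c["fx"],(v-c["cy"])/c["fy"],1]); return o+d*(z-o[2])/d[2]
def proj(c,p):
    Rm=cv2.Rodrigues(np.array(c["rvec"],float))[0]; q=Rm@np.array(p)+np.array(c["tvec"],float).ravel()
    return np.array([q[0]/q[2]*c["fx"]+c["cx"],q[1]/q[2]*c["fy"]+c["cy"]])
def wray(c,s,u,v):
    x=u-c["cx"];y=v-c["cy"];r=np.hypot(x/c["fx"],y/c["fy"]);k=np.hypot(x,y)+1e-9
    d=np.array([np.sin(r)*x/k,np.sin(r)*y/k,np.cos(r)])
    T=np.array(c["T_tool_cam"]);Rt=R.from_euler('xyz',s["tool_rot"],degrees=True).as_matrix()
    return Rt@T[:3,3]+np.array(s["tool_pos"]),Rt@T[:3,:3]@d
def wcast(c,s,u,v,z):
    o,d=wray(c,s,u,v);return o+d*(z-o[2])/d[2]
E
python3 - <<'E'
from h import *
import pickle
s=env.get_obs();print({k:np.round(v,3) for k,v in s.items()})
for n in("scene","side","wrist"):
    c=env.read_camera(n);cv2.imwrite(f"pics/{n}0.png",c["image"]);pickle.dump((s,c),open(n+"0.pkl","wb"))
    print(n,{k:np.round(v,3).tolist() for k,v in c.items() if k!="image"})
E
```

```text
{'time_s': np.float64(0.0), 'qpos': array([-64.224,  18.438,  -4.015,  83.176,   1.296,  78.54 ,  -3.259]), 'joint_velocities': array([-0.099, -0.033, -0.043,  0.084, -0.02 ,  0.024, -0.001]), 'effort': array([ 0.0000e+00, -4.9130e+01, -4.0400e-01, -3.1253e+01, -6.4000e-02,
        4.4000e-02,  0.0000e+00]), 'tool_pos': array([0.274, 0.589, 0.221]), 'tool_rot': array([-1.79891e+02,  7.00000e-03,  1.55034e+02]), 'force': array([-0.081, -0.035, -0.132]), 'wrist_torque': array([ 0.007, -0.005,  0.03 ]), 'grip_width': np.float64(0.087)}
scene {'fx': 506.543, 'fy': 506.543, 'cx': 277.848, 'cy': 210.08, 'rvec': [1.84, 1.328, -0.713], 'tvec': [-0.191, -0.209, 1.61]}
side {'fx': 461.548, 'fy': 461.548, 'cx': 271.318, 'cy': 209.081, 'rvec': [2.199, -0.604, 0.308], 'tvec': [-0.475, 0.247, 0.964]}
wrist {'fx': 325.192, 'fy': 325.192, 'cx': 275.417, 'cy': 207.364, 'T_tool_cam': [[0.0, -0.969, -0.248, 0.067], [1.0, 0.0, -0.0, 0.0], [0.0, -0.248, 0.969, -0.162], [0.0, 0.0, 0.0, 1.0]]}
```

View pics/scene0.png

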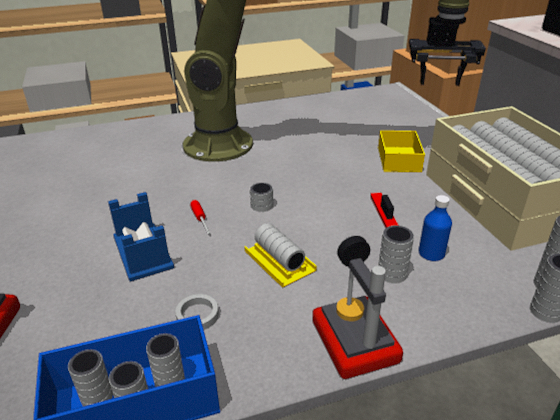

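View pics/side0.png

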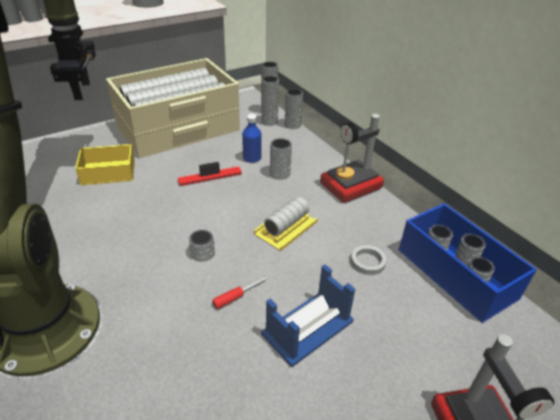

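The scene view shows the sleeve on the yellow rest near (280,250), the cradle near (142,240) and the keeper near (383,207). In the side view they are at (287,222), (308,325) and (210,175). Next I'll measure them by colour mask.

```bash
python3 - <<'E'
from h import *
import pickle
out=[]
rois={"scene":dict(rest=(230,215,330,295),keep=(365,185,405,232),crad=(100,185,180,285)),
"side":dict(rest=(245,190,325,255),keep=(170,155,250,190),crad=(255,260,360,368))}
for n in rois:
    s,c=pickle.load(open(n+"0.pkl","rb"));im=c["image"];h=cv2.cvtColor(im,cv2.COLOR_BGR2HSV)
    H,S,V=cv2.split(h)
    M=dict(rest=(H>20)&(H<35)&(S>120),keep=((H<8)|(H>172))&(S>130),crad=(H>100)&(H<125)&(S>120))
    for k,(a,b,d,e) in rois[n].items():
        m=np.zeros_like(H);m[b:e,a:d]=(M[k][b:e,a:d]*255)
        pts=cv2.findNonZero(m);hull=cv2.convexHull(pts)
        z=dict(rest=0.005,keep=0.014,crad=0.0)[k]
        w=np.array([cast(c,u,v,z)[:2] for u,v in pts[:,0]],np.float32)
        r=cv2.minAreaRect(w);print(n,k,len(pts),np.round(r[0],3),np.round(r[1],3),round(r[2],1))
        ap=cv2.approxPolyDP(hull,2.5,True)[:,0];print("  ",[(int(u),int(v),np.round(cast(c,u,v,z)[:2],3).tolist(),) for u,v in ap])
    a,b,d,e=rois[n]["crad"];out.append(cv2.resize(im[b:e,a:d],(400,int(400*(e-b)/(d-a))),interpolation=cv2.INTER_CUBIC))
hh=max(o.shape[0] for o in out);cv2.imwrite("pics/c.png",np.hstack([np.pad(o,((0,hh-o.shape[0]),(0,0),(0,0))) for o in out]))
E
```

```text
scene rest 1142 [0.599 0.01 ] [0.162 0.101] 17.3
   [(316, 269, [0.661, 0.074]), (281, 286, [0.688, -0.015]), (244, 247, [0.536, -0.055]), (257, 243, [0.532, -0.023]), (305, 256, [0.612, 0.067])]
scene keep 316 [0.511 0.314] [0.032 0.149] 78.9
   [(397, 225, [0.585, 0.313]), (385, 226, [0.579, 0.284]), (371, 193, [0.436, 0.318]), (381, 193, [0.445, 0.343])]
scene crad 3060 [ 0.386 -0.283] [0.342 0.117] 7.8
   [(173, 267, [0.547, -0.222]), (129, 279, [0.556, -0.318]), (114, 237, [0.391, -0.341]), (109, 201, [0.224, -0.345]), (146, 193, [0.216, -0.247]), (163, 227, [0.389, -0.223])]
side rest 760 [0.605 0.011] [0.154 0.097] 17.0
   [(316, 219, [0.691, -0.007]), (280, 249, [0.547, -0.056]), (255, 233, [0.522, 0.027]), (262, 225, [0.553, 0.044]), (306, 214, [0.679, 0.023])]
side keep 412 [0.526 0.305] [0.037 0.187] 78.7
   [(240, 170, [0.617, 0.285]), (235, 174, [0.594, 0.274]), (183, 184, [0.44, 0.304]), (178, 180, [0.436, 0.329]), (235, 167, [0.611, 0.306])]
side crad 1337 [ 0.506 -0.245] [0.24  0.153] 7.9
   [(353, 289, [0.625, -0.246]), (351, 320, [0.566, -0.312]), (293, 364, [0.401, -0.337]), (263, 333, [0.387, -0.244]), (268, 301, [0.439, -0.177]), (324, 266, [0.61, -0.154])]
```

View pics/c.png

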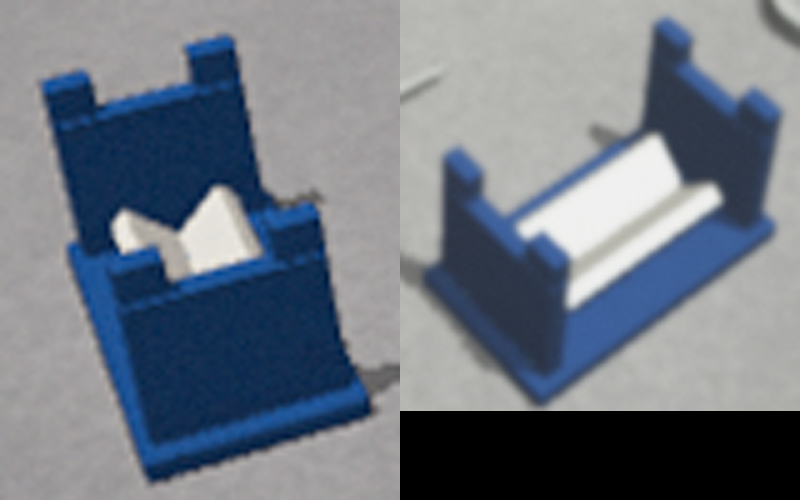

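```bash
cat >> h.py <<'E'
def go(p,yaw,s=None):
    """world target (down-pointing) -> shift cm in tool axes, turn deg about tool axes"""
    s=s or env.get_obs();Rt=R.from_euler('xyz',s["tool_rot"],degrees=True)
    sh=Rt.inv().apply(np.array(p)-s["tool_pos"])*100
    tu=(Rt.inv()*R.from_euler('xyz',[180,0,yaw],degrees=True)).as_rotvec(degrees=True)
    print("t",round(float(s["time_s"]),2),"pos",np.round(s["tool_pos"],4),"rot",np.round(s["tool_rot"],2),"shift",np.round(sh,2),"turn",np.round(tu,2),"w",round(float(s["grip_width"]),4),"F",np.round(s["force"],1))
E
python3 - <<'E'
from h import *
import pickle
for n,d in dict(scene=dict(towa=(396,280),spray=(434,258),towb=(262,208),ring=(198,310)),side=dict(towa=(281,176),spray=(252,161),towb=(202,257),ring=(369,262),drv=(243,290))).items():
    s,c=pickle.load(open(n+"0.pkl","rb"))
    for k,(u,v) in d.items(): print(n,k,np.round(cast(c,u,v,0)[:2],3))
go([.602,.010,.22],17)
E
```

```text
scene towa [0.744 0.225]
scene spray [0.707 0.341]
scene towb [0.389 0.031]
scene ring [ 0.695 -0.193]
side towa [0.718 0.213]
side spray [0.682 0.327]
side towb [0.37  0.021]
side ring [ 0.713 -0.199]
side drv [ 0.406 -0.121]
t 0.15 pos [0.2743 0.5888 0.2217] rot [-1.7992e+02  1.0000e-02  1.5503e+02] shift [-54.14 -38.64   0.24] turn [-3.0000e-02  1.1000e-01  1.3803e+02] w 0.0872 F [ 0.5 -0.1  0.7]
```

Call:
servo_tool --plan '[[1, [-2.7, -1.93, 0], [0, 0, 0]], [1, [-2.7, -1.93, 0], [0, 0, 0]], [1, [-2.7, -1.93, 0], [0, 0, 0]], [1, [-2.7, -1.93, 0], [0, 0, 0]], [1, [-2.7, -1.93, 0], [0, 0, 0]], [1, [-2.7, -1.93, 0], [0, 0, 0]], [1, [-2.7, -1.93, 0], [0, 0, 0]], [1, [-2.7, -1.93, 0], [0, 0, 0]], [1, [-2.7, -1.93, 0], [0, 0, 0]], [1, [-2.7, -1.93, 0], [0, 0, 0]], [1, [-2.7, -1.93, 0], [0, 0, 0]], [1, [-2.7, -1.93, 0], [0, 0, 0]], [1, [-2.7, -1.93, 0], [0, 0, 0]], [1, [-2.7, -1.93, 0], [0, 0, 0]], [1, [-2.7, -1.93, 0], [0, 0, 0]], [1, [-2.7, -1.93, 0], [0, 0, 0]], [1, [-2.7, -1.93, 0], [0, 0, 0]], [1, [-2.7, -1.93, 0], [0, 0, 0]], [1, [-2.7, -1.93, 0], [0, 0, 0]], [1, [-2.7, -1.93, 0], [0, 0, 0]]]' --force 45

```text
time_s: 1.82
tool_pos: [0.609, -0.0062, 0.2133]
tool_rot: [-179.7, -0.5, 156.2]
force: [-0.3, -0.2, -0.1]
grip_width: 0.0871
```

Call:
servo_tool --plan '[[1, [0, 0, 0], [0, 0, 6.9]], [1, [0, 0, 0], [0, 0, 6.9]], [1, [0, 0, 0], [0, 0, 6.9]], [1, [0, 0, 0], [0, 0, 6.9]], [1, [0, 0, 0], [0, 0, 6.9]], [1, [0, 0, 0], [0, 0, 6.9]], [1, [0, 0, 0], [0, 0, 6.9]], [1, [0, 0, 0], [0, 0, 6.9]], [1, [0, 0, 0], [0, 0, 6.9]], [1, [0, 0, 0], [0, 0, 6.9]], [1, [0, 0, 0], [0, 0, 6.9]], [1, [0, 0, 0], [0, 0, 6.9]], [1, [0, 0, 0], [0, 0, 6.9]], [1, [0, 0, 0], [0, 0, 6.9]], [1, [0, 0, 0], [0, 0, 6.9]], [1, [0, 0, 0], [0, 0, 6.9]], [1, [0, 0, 0], [0, 0, 6.9]], [1, [0, 0, 0], [0, 0, 6.9]], [1, [0, 0, 0], [0, 0, 6.9]], [1, [0, 0, 0], [0, 0, 6.9]]]'

```text
time_s: 3.48
tool_pos: [0.6068, -0.0201, 0.2053]
tool_rot: [179.8, 1.4, 12.9]
force: [-0.2, 0.2, 0.0]
grip_width: 0.0868
```

```bash
python3 - <<'E'
from h import *
import pickle
s=env.get_obs();c=env.read_camera("wrist");cv2.imwrite("pics/w1.png",c["image"]);pickle.dump((s,c),open("w1.pkl","wb"))
h=cv2.cvtColor(c["image"],cv2.COLOR_BGR2HSV);m=cv2.inRange(h,(20,120,60),(35,255,255))
m=cv2.morphologyEx(m,cv2.MORPH_OPEN,np.ones((3,3)))
n,l,st,_=cv2.connectedComponentsWithStats(m);print(st[1:][st[1:,4]>200])
k=1+st[1:,4].argmax()
pts=cv2.findNonZero(m)[:,0]
w=np.array([wcast(c,s,u,v,.008)[:2] for u,v in pts],np.float32)
r=cv2.minAreaRect(w);print(r)
go([.602,.010,.12],17,s)
E
```

```text
[[ 201  109   94  136 4648]
 [  97  244   18   27  218]]
((0.47834059596061707, -0.13099101185798645), (0.5984174609184265, 0.3307174742221832), 72.37806701660156)
t 3.48 pos [ 0.6068 -0.0201  0.2053] rot [179.8    1.41  12.88] shift [ 0.41 -3.07  8.51] turn [ 0.15  1.42 -4.12] w 0.0868 F [-0.2  0.2  0. ]
```

View pics/w1.png

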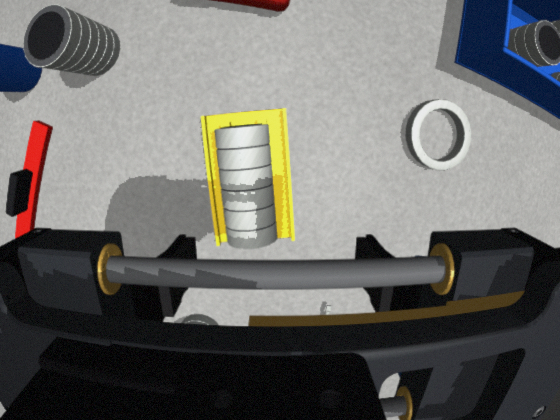

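The wrist view shows the sleeve on the rest, with ends near (243,125) and (251,246) and sides near x=220 and 272.

```bash
python3 - <<'E'
from h import *
import pickle
s,c=pickle.load(open("w1.pkl","rb"))
h=cv2.cvtColor(c["image"],cv2.COLOR_BGR2HSV);m=cv2.inRange(h,(20,120,60),(35,255,255))
m=cv2.morphologyEx(m,cv2.MORPH_OPEN,np.ones((3,3)));n,l,st,_=cv2.connectedComponentsWithStats(m)
m=(l==1+st[1:,4].argmax()).astype(np.uint8)
w=np.array([wcast(c,s,u,v,.005)[:2] for u,v in cv2.findNonZero(m)[:,0]],np.float32)
r=cv2.minAreaRect(w);print(r)
# sleeve: non-yellow inside hull
for u,v in [(243,124),(251,246),(216,128),(269,124),(226,244),(277,242)]:print(u,v,np.round(wcast(c,s,u,v,.05)[:2],4))
# centre line
a=(wcast(c,s,216,128,.05)+wcast(c,s,269,124,.05))/2;b=(wcast(c,s,226,244,.05)+wcast(c,s,277,242,.05))/2
print((a+b)/2,np.linalg.norm(a-b),np.degrees(np.arctan2(*(a-b)[1::-1])))
E
```

```text
((0.6038250923156738, 0.009579487144947052), (0.15241554379463196, 0.09504107385873795), 17.20623779296875)
243 124 [0.665  0.0243]
251 246 [ 0.5438 -0.0091]
216 128 [0.6559 0.0494]
269 124 [ 6.703e-01 -2.000e-04]
226 244 [0.5399 0.0171]
277 242 [ 0.5543 -0.0347]
[0.60511918 0.00791523 0.05      ] 0.12068278657003821 16.070945237097856
```

Call:
servo_tool --plan '[[1, [0.1, -0.49, 1.2], [0, 0.2, -0.7]], [1, [0.1, -0.49, 1.2], [0, 0.2, -0.7]], [1, [0.1, -0.49, 1.2], [0, 0.2, -0.7]], [1, [0.1, -0.49, 1.2], [0, 0.2, -0.7]], [1, [0.1, -0.49, 1.2], [0, 0.2, -0.7]], [1, [0.1, -0.49, 1.2], [0, 0.2, -0.7]], [1, [0, 0, 0], [0, 0, 0]], [1, [0, 0, 0], [0, 0, 0]]]'

```text
time_s: 4.2
tool_pos: [0.6033, 0.0106, 0.1292]
tool_rot: [179.8, 0.3, 18.1]
force: [-0.6, 0.2, 0.4]
grip_width: 0.0872
```

```bash
python3 -c "
from h import *
go([.604,.009,.026],17)"
```

```text
t 4.2 pos [0.6033 0.0106 0.1292] rot [179.83   0.26  18.14] shift [ 0.06  0.14 10.32] turn [0.17 0.26 1.14] w 0.0872 F [-0.6  0.2  0.4]
```

Call:
servo_tool --plan '[[1, [0, 0.02, 1.2], [0, 0, 0.1]], [1, [0, 0.02, 1.2], [0, 0, 0.2]], [1, [0, 0.02, 1.2], [0, 0, 0.2]], [1, [0, 0.02, 1.2], [0, 0, 0.2]], [1, [0, 0.02, 1.2], [0, 0, 0.2]], [1, [0, 0.02, 1.2], [0, 0, 0.2]], [1, [0, 0, 1.2], [0, 0, 0]], [1, [0, 0, 1.0], [0, 0, 0]], [1, [0, 0, 0], [0, 0, 0]], [1, [0, 0, 0], [0, 0, 0]]]'

```text
time_s: 5.03
tool_pos: [0.6036, 0.0067, 0.0254]
tool_rot: [179.8, 0.3, 16.9]
force: [0.2, -0.4, 1.1]
grip_width: 0.0872
```

```bash
python3 -c "
from h import *
go([.604,.009,.026],17)"
```

```text
t 5.03 pos [0.6036 0.0067 0.0254] rot [179.75   0.31  16.94] shift [ 0.1  -0.21 -0.06] turn [ 0.25  0.31 -0.06] w 0.0872 F [ 0.2 -0.4  1.1]
```

Call:
servo_tool --plan '[[1, [0.05, -0.15, -0.1], [0, 0, 0]], [0, [0, 0, 0], [0, 0, 0]], [0, [0, 0, 0], [0, 0, 0]], [0, [0, 0, 0], [0, 0, 0]], [0, [0, 0, 0], [0, 0, 0]], [0, [0, 0, 0], [0, 0, 0]], [0, [0, 0, 0], [0, 0, 0]], [0, [0, 0, 0], [0, 0, 0]]]' --force 45

```text
time_s: 5.7
tool_pos: [0.606, 0.0093, 0.0294]
tool_rot: [179.8, 0.0, 17.0]
force: [0.2, 1.6, -2.0]
grip_width: 0.0528
```

Call:
servo_tool --plan '[[0, [0, 0, -0.5], [0, 0, 0]], [0, [0, 0, -1], [0, 0, 0]], [0, [0, 0, -1.5], [0, 0, 0]], [0, [0, 0, -1.5], [0, 0, 0]], [0, [0, 0, -2], [0, 0, 0]], [0, [0, 0, -2], [0, 0, 0]], [0, [0, 0, -2], [0, 0, 0]], [0, [0, 0, -2], [0, 0, 0]], [0, [0, 0, -2], [0, 0, 0]], [0, [0, 0, -2], [0, 0, 0]], [0, [0, 0, -1], [0, 0, 0]], [0, [0, 0, 0], [0, 0, 0]]]'

```text
time_s: 6.7
tool_pos: [0.596, 0.0077, 0.2064]
tool_rot: [179.9, 1.4, 16.7]
force: [0.8, 0.0, -5.9]
grip_width: 0.0528
```

```bash
python3 -c "
from h import *
go([.475,-.280,.22],8)"
```

```text
t 6.7 pos [0.596  0.0077 0.2064] rot [179.87   1.4   16.75] shift [-19.9   24.06  -0.82] turn [0.24 1.38 8.75] w 0.0528 F [ 0.8  0.  -5.9]
```

Call:
servo_tool --plan '[[0, [-1.3, 1.15, -0.2], [0, 0.2, 0.8]], [0, [-2.15, 1.92, -0.2], [0, 0.2, 0.8]], [0, [-2.15, 1.92, -0.2], [0, 0.2, 0.8]], [0, [-2.15, 1.92, -0.2], [0, 0.2, 0.8]], [0, [-2.15, 1.92, -0.2], [0, 0.2, 0.8]], [0, [-2.15, 1.92, -0.2], [0, 0.2, 0.8]], [0, [-2.15, 1.92, -0.2], [0, 0.1, 0.8]], [0, [-2.15, 1.92, -0.2], [0, 0.1, 0.8]], [0, [-2.15, 1.92, -0.2], [0, 0, 0.8]], [0, [-2.15, 1.92, -0.2], [0, 0, 0.8]], [0, [-2.15, 1.92, -0.2], [0, 0, 0.5]], [0, [-2.15, 1.92, 0], [0, 0, 0]], [0, [-1, 0.9, 0], [0, 0, 0]], [0, [0, 0, 0], [0, 0, 0]], [0, [0, 0, 0], [0, 0, 0]]]'

```text
time_s: 7.95
tool_pos: [0.3679, -0.2811, 0.2137]
tool_rot: [-179.5, 1.3, 7.8]
force: [0.9, 0.3, -6.5]
grip_width: 0.0532
```

```bash
python3 - <<'E'
from h import *
import pickle
s=env.get_obs();c=env.read_camera("wrist");cv2.imwrite("pics/w2.png",c["image"]);pickle.dump((s,c),open("w2.pkl","wb"))
go([.475,-.280,.2],8,s)
h=cv2.cvtColor(c["image"],cv2.COLOR_BGR2HSV);m=cv2.inRange(h,(100,120,30),(125,255,255))
m=cv2.morphologyEx(m,cv2.MORPH_OPEN,np.ones((3,3)));n,l,st,_=cv2.connectedComponentsWithStats(m);print(st[1:][st[1:,4]>150])
E
```

```text
t 7.95 pos [ 0.3679 -0.2811  0.2137] rot [-179.53    1.25    7.76] shift [10.65  1.34  1.13] turn [-0.47  1.25 -0.25] w 0.0532 F [ 0.9  0.3 -6.5]
[[ 242    0  103  147 6462]
 [ 334  158   11   17  159]]
```

View pics/w2.png

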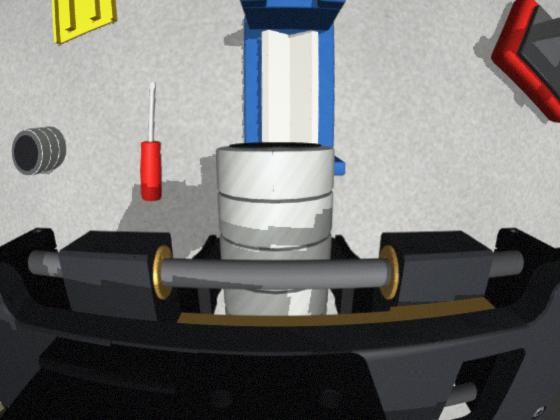

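The held sleeve covers the near half of the cradle. The trough edges (rows 40–140, columns about 263 and 318) and the inner face of the far upright are visible.

```bash
python3 - <<'E'
from h import *
import pickle
s,c=pickle.load(open("w2.pkl","rb"))
h=cv2.cvtColor(c["image"],cv2.COLOR_BGR2HSV)
m=cv2.inRange(h,(100,120,30),(125,255,255))
L=[];Rr=[];BL=[];BR=[]
for v in range(50,136,5):
    row=np.where(m[v,235:345]>0)[0]+235
    # gap between blue = trough
    d=np.diff(row);k=d.argmax();a,b=row[k]+.5,row[k+1]-.5
    L.append(wcast(c,s,a,v,.042));Rr.append(wcast(c,s,b,v,.042))
    BL.append(wcast(c,s,row[0]-.5,v,.0));BR.append(wcast(c,s,row[-1]+.5,v,.0))
    if v%20==10:print(v,row[0],a,b,row[-1])
for A,B in((L,Rr),(BL,BR)):
    A=np.array(A);B=np.array(B);M=(A+B)/2
    for X in(A,B,M):
        f=np.polyfit(X[:,0],X[:,1],1);print(np.degrees(np.arctan(f[0])),"y@.475",np.polyval(f,.475))
for u in(266,292,318):
    col=np.where(m[:80,u]==0)[0]; print(u,col[:3],col[-1] if len(col) else 0)
for u,v,z in[(266,38,.042),(318,38,.042),(290,29,.035)]:print(wcast(c,s,u,v,z))
print(m[0:45:3,292], c["image"][0:40:3,270])
E
```

```text
50 244 260.5 318.5 333
70 244 260.5 318.5 333
90 244 260.5 318.5 333
110 245 260.5 318.5 333
130 245 260.5 318.5 333
7.651448759584727 y@.475 -0.25029560724442385
8.030691292529456 y@.475 -0.3093547415039438
7.8414606535601274 y@.475 -0.2798108841247056
8.273820913938534 y@.475 -0.22906927529014925
7.924941682979822 y@.475 -0.33204889664504944
8.099273637430276 y@.475 -0.2805818712780648
266 [30 31 32] 79
292 [34 35 36] 79
318 [32 33 34] 79
[ 0.52122269 -0.24957116  0.042     ]
[ 0.52914814 -0.30152727  0.042     ]
[ 0.53626596 -0.27220803  0.035     ]
[255 255 255 255 255 255 255 255 255 255 255 255   0   0   0] [[182 108  50]
 [188 112  54]
 [154  92  45]
 [ 52  33  12]
 [ 53  30  14]
 [ 51  31   9]
 [ 52  29  10]
 [ 51  26  17]
 [ 48  26   2]
 [ 51  28  14]
 [203 201 190]
 [236 243 243]
 [237 243 244]
 [236 243 243]]
```

```bash
python3 - <<'E'
from h import *
import pickle
s,c=pickle.load(open("w2.pkl","rb"));im=c["image"]
a=np.array([np.cos(np.radians(8)),np.sin(np.radians(8))])
o=np.array([.475,-.280])
g=im[:14,:,0].astype(int)
print([ (u,g[:,u].tolist()) for u in(280,292,305)])
for u,v,z in[(266,29.5,.042),(318,31.5,.042),(292,7,.09),(262,7,.09)]:
    p=wcast(c,s,u,v,z)[:2];print(u,v,(p-o)@a)
# scene/side: notch floors & tops via projection residual of corners
from itertools import product
for n in("scene","side"):
    _,k=pickle.load(open(n+"0.pkl","rb"))
    for x,y in product((-.088,.088),(-.05,.05)):
        p=o+a*x+np.array([-a[1],a[0]])*y;print(n,x,y,np.round(proj(k,[*p,0]),1))
E
```

```text
[(280, [184, 193, 190, 194, 193, 191, 155, 104, 60, 50, 54, 52, 50, 51]), (292, [191, 194, 195, 195, 195, 191, 158, 111, 61, 48, 50, 49, 53, 57]), (305, [187, 191, 191, 194, 197, 196, 172, 124, 66, 53, 56, 52, 51, 51])]
266 29.5 0.05931372751223692
318 31.5 0.05776296864634319
292 7 0.06744686613995088
262 7 0.0675809892667745
scene -0.088 -0.05 [113.6 238. ]
scene -0.088 0.05 [154.6 226.7]
scene 0.088 -0.05 [129.7 282.9]
scene 0.088 0.05 [175.  268.9]
side -0.088 -0.05 [291.7 367.5]
side -0.088 0.05 [260.1 333.6]
side 0.088 -0.05 [353.6 321.3]
side 0.088 0.05 [321.1 292.9]
```

Call:
servo_tool --plan '[[0, [0.8, 0.13, 0], [0, 0.1, 0]], [0, [1.3, 0.15, 0], [0, 0.2, 0]], [0, [1.3, 0.15, 0], [0, 0.2, 0]], [0, [1.3, 0.15, 0], [0, 0.2, 0]], [0, [1.3, 0.15, 0], [0, 0.2, 0]], [0, [1.3, 0.15, 0.3], [0, 0.2, 0]], [0, [1.3, 0.15, 0.5], [0, 0.1, 0]], [0, [1.3, 0.15, 0.8], [0, 0, 0]], [0, [0.6, 0.1, 0.8], [0, 0, 0]], [0, [0, 0, 0.8], [0, 0, 0]], [0, [0, 0, 0.6], [0, 0, 0]], [0, [0, 0, 0], [0, 0, 0]], [0, [0, 0, 0], [0, 0, 0]]]'

```text
time_s: 9.08
tool_pos: [0.4894, -0.2545, 0.1619]
tool_rot: [-179.1, 0.7, 9.8]
force: [-1.0, -1.1, -6.1]
grip_width: 0.0532
```

```bash
python3 -c "
from h import *
go([.476,-.280,.14],8)"
```

```text
t 9.08 pos [ 0.4894 -0.2545  0.1619] rot [-179.11    0.68    9.85] shift [-1.73  2.32  2.18] turn [-0.88  0.7   1.84] w 0.0532 F [-1.  -1.1 -6.1]
```

Call:
servo_tool --plan '[[0, [-0.4, 0.5, 0.2], [-0.2, 0.2, 0.5]], [0, [-0.4, 0.5, 0.2], [-0.2, 0.2, 0.5]], [0, [-0.4, 0.5, 0.2], [-0.2, 0.1, 0.4]], [0, [-0.3, 0.4, 0.2], [-0.1, 0.1, 0.2]], [0, [0, 0.2, 0.2], [0, 0, 0]], [0, [0, 0, 0], [0, 0, 0]], [0, [0, 0, 0], [0, 0, 0]], [0, [0, 0, 0], [0, 0, 0]]]'

```text
time_s: 9.75
tool_pos: [0.4747, -0.2819, 0.1529]
tool_rot: [-179.8, -0.2, 7.8]
force: [0.3, 0.5, -5.4]
grip_width: 0.053
```

```bash
python3 -c "
from h import *
go([.476,-.280,.13],8)"
```

```text
t 9.75 pos [ 0.4747 -0.2819  0.1529] rot [-179.83   -0.21    7.81] shift [ 0.15 -0.17  2.29] turn [-0.17 -0.21 -0.19] w 0.053 F [ 0.3  0.5 -5.4]
```

Call:
servo_tool --plan '[[0, [0.1, -0.12, 0.5], [-0.1, -0.1, 0]], [0, [0.05, -0.05, 0.5], [0, 0, -0.1]], [0, [0, 0, 0.7], [0, 0, 0]], [0, [0, 0, 0.7], [0, 0, 0]], [0, [0, 0, 0.7], [0, 0, 0]], [0, [0, 0, 0.3], [0, 0, 0]], [0, [0, 0, 0], [0, 0, 0]], [0, [0, 0, 0], [0, 0, 0]]]'

```text
time_s: 10.42
tool_pos: [0.4767, -0.278, 0.114]
tool_rot: [-179.9, 0.0, 8.1]
force: [-0.1, -0.3, -6.1]
grip_width: 0.0536
```

```bash
python3 - <<'E'
from h import *
go([.476,-.280,.0445],8)
a=env.read_camera("scene")["image"][180:290,90:190];b=env.read_camera("side")["image"][240:380,240:370]
cv2.imwrite("pics/d.png",np.hstack([cv2.resize(a,(400,440)),cv2.resize(b,(400,440))]))
E
```

```text
t 10.42 pos [ 0.4767 -0.278   0.114 ] rot [-1.7989e+02  1.0000e-02  8.0900e+00] shift [-0.1   0.21  6.95] turn [-0.11  0.01  0.09] w 0.0536 F [-0.1 -0.3 -6.1]
```

View pics/d.png

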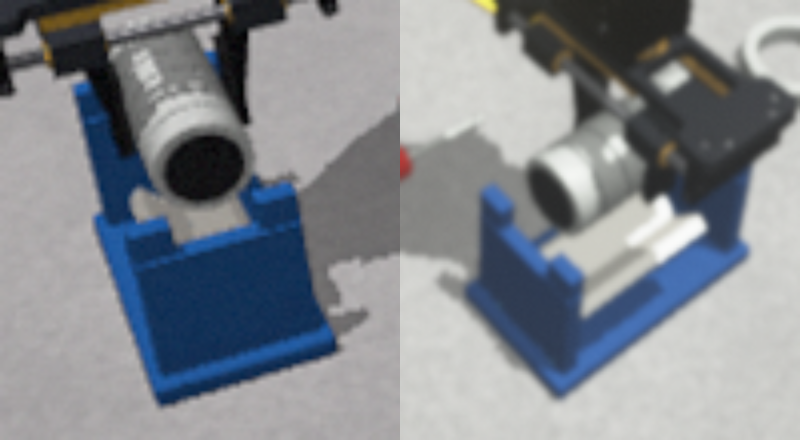

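The sleeve hangs over the trough between the uprights, aligned with it. Lowering now.

Call:
servo_tool --plan '[[0, [-0.1, 0.15, 0.6], [0, 0, 0]], [0, [0, 0.05, 0.8], [0, 0, 0]], [0, [0, 0, 0.8], [0, 0, 0]], [0, [0, 0, 0.8], [0, 0, 0]], [0, [0, 0, 0.8], [0, 0, 0]], [0, [0, 0, 0.8], [0, 0, 0]], [0, [0, 0, 0.6], [0, 0, 0]], [0, [0, 0, 0.2], [0, 0, 0]], [0, [0, 0, 0], [0, 0, 0]]]'

```text
time_s: 11.27
tool_pos: [0.4764, -0.2804, 0.0544]
tool_rot: [-179.9, -0.0, 8.1]
force: [-0.4, -0.2, -5.6]
grip_width: 0.0531
```

```bash
python3 -c "
from h import *
go([.476,-.280,.0445],8)"
```

```text
t 11.27 pos [ 0.4764 -0.2804  0.0544] rot [-1.7991e+02 -3.0000e-02  8.1000e+00] shift [-0.03 -0.05  0.99] turn [-0.09 -0.03  0.1 ] w 0.0531 F [-0.4 -0.2 -5.6]
```

Call:
servo_tool --plan '[[0, [0, 0, 0.3], [0, 0, 0]], [0, [0, 0, 0.3], [0, 0, 0]], [0, [0, 0, 0.3], [0, 0, 0]], [0, [0, 0, 0.2], [0, 0, 0]], [0, [0, 0, 0], [0, 0, 0]]]'

```text
time_s: 11.68
tool_pos: [0.4776, -0.28, 0.046]
tool_rot: [-179.7, -0.1, 8.1]
force: [-0.0, 0.4, -5.7]
grip_width: 0.0534
```

```bash
python3 -c "
from h import *
go([.476,-.280,.0445],8)"
```

```text
t 11.68 pos [ 0.4776 -0.28    0.046 ] rot [-1.7973e+02 -1.4000e-01  8.1300e+00] shift [-0.16 -0.02  0.15] turn [-0.27 -0.14  0.13] w 0.0534 F [-0.   0.4 -5.7]
```

Call:
servo_tool --plan '[[0, [-0.1, 0, 0.15], [0, 0, 0]], [0, [0, 0, 0.15], [0, 0, 0]], [0, [0, 0, 0.1], [0, 0, 0]], [0, [0, 0, 0.1], [0, 0, 0]]]'

```text
time_s: 12.02
tool_pos: [0.4779, -0.2799, 0.0455]
tool_rot: [-179.5, -0.3, 8.1]
force: [-3.1, 3.7, 4.9]
grip_width: 0.0533
```

Call:
servo_tool --plan '[[0.75, [0, 0, 0], [0, 0, 0]], [0.85, [0, 0, 0], [0, 0, 0]], [0.85, [0, 0, 0], [0, 0, 0]], [0.85, [0, 0, 0], [0, 0, 0]]]'

```text
time_s: 12.35
tool_pos: [0.4806, -0.2822, 0.0477]
tool_rot: [-179.8, -0.7, 8.1]
force: [-0.3, 0.2, -0.6]
grip_width: 0.0704
```

```bash
python3 -c "
from h import *
go([.476,-.280,.20],8)"
```

```text
t 12.35 pos [ 0.4806 -0.2822  0.0477] rot [-179.78   -0.67    8.12] shift [ -0.25  -0.34 -15.23] turn [-0.23 -0.67  0.12] w 0.0704 F [-0.3  0.2 -0.6]
```

Call:
servo_tool --plan '[[0.9, [-0.1, -0.1, -0.6], [0, -0.3, 0]], [0.9, [-0.1, -0.1, -1], [0, -0.2, 0]], [0.9, [0, 0, -1.5], [0, 0, 0]], [0.9, [0, 0, -1.5], [0, 0, 0]], [0.9, [0, 0, -2], [0, 0, 0]], [0.9, [0, 0, -2], [0, 0, 0]], [0.9, [0, 0, -2], [0, 0, 0]], [0.9, [0, 0, -2], [0, 0, 0]], [0.9, [0, 0, -1.5], [0, 0, 0]], [0.9, [0, 0, -0.8], [0, 0, 0]], [0.9, [0, 0, 0], [0, 0, 0]]]'

```text
time_s: 13.27
tool_pos: [0.4778, -0.2836, 0.2113]
tool_rot: [179.9, -0.3, 7.9]
force: [-0.9, -0.3, -0.2]
grip_width: 0.0784
```

```bash
python3 - <<'E'
from h import *
import pickle
s=env.get_obs();go([.524,.308,.20],169,s)
c=env.read_camera("wrist");pickle.dump((s,c),open("w3.pkl","wb"))
b=env.read_camera("side")["image"][240:380,240:370]
cv2.imwrite("pics/e.png",np.hstack([c["image"][:, :],cv2.resize(b,(240,258))[np.arange(420)%258]]))
E
```

```text
t 13.27 pos [ 0.4778 -0.2836  0.2113] rot [179.94  -0.3    7.92] shift [ 12.72 -57.96   1.14] turn [ 4.4000e-01  1.0000e-02 -1.6108e+02] w 0.0784 F [-0.9 -0.3 -0.2]
```

View pics/e.png

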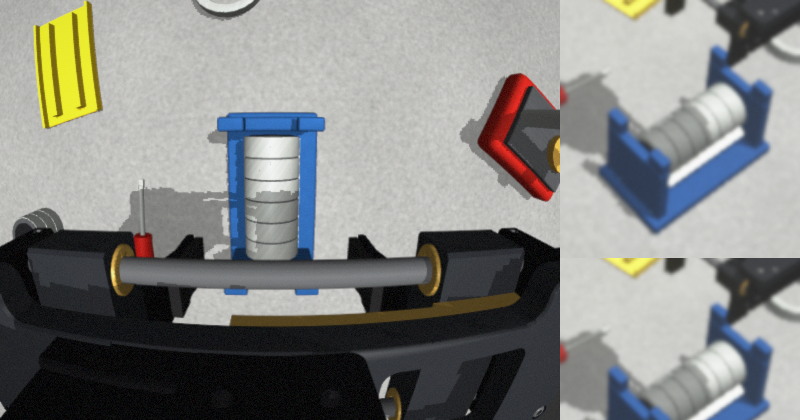

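The sleeve lies between the uprights, with its far end at about row 137 and its near end at about row 261. The notch floor edges of the far upright are at about rows 116–130.

```bash
python3 - <<'E'
from h import *
import pickle
s,c=pickle.load(open("w3.pkl","rb"));im=c["image"]
a=np.array([np.cos(np.radians(8)),np.sin(np.radians(8))]);n=np.array([-a[1],a[0]]);o=np.array([.475,-.280])
g=im.astype(int)
print("col272",g[108:145,272].tolist()[::1]);print("near",g[252:268,272,:].tolist())
print("row127",[(u,g[127,u].tolist()) for u in list(range(214,250,2))+list(range(290,330,2))])
for u,v,z in[(272,137,.08),(272,131,.09),(272,118,.09),(270,261,.08),(245,190,.06),(299,190,.06),(229,200,.01),(317,200,.01),(218,124,.11),(325,124,.11)]:
    p=wcast(c,s,u,v,z)[:2]-o;print(u,v,np.round([p@a,p@n],4))
E
```

```text
col272 [[199, 201, 202], [194, 197, 197], [191, 195, 192], [177, 176, 175], [146, 119, 106], [161, 100, 52], [185, 110, 55], [193, 115, 56], [171, 102, 50], [159, 96, 46], [179, 108, 49], [197, 117, 55], [200, 121, 58], [200, 121, 58], [198, 118, 57], [195, 118, 56], [194, 115, 54], [192, 113, 54], [192, 114, 54], [191, 115, 57], [181, 109, 51], [154, 94, 48], [118, 70, 33], [118, 70, 35], [124, 74, 32], [123, 74, 34], [85, 53, 27], [57, 52, 47], [95, 97, 96], [181, 186, 182], [240, 240, 240], [243, 243, 242], [244, 244, 243], [243, 243, 242], [243, 244, 242], [243, 243, 241], [243, 243, 241]]
near [[160, 164, 160], [158, 164, 160], [157, 161, 158], [154, 159, 156], [155, 159, 156], [155, 160, 156], [153, 158, 154], [126, 130, 125], [76, 76, 75], [54, 53, 51], [62, 58, 59], [71, 69, 67], [79, 80, 77], [86, 82, 81], [90, 88, 88], [98, 97, 94]]
row127 [(214, [195, 197, 198]), (216, [181, 179, 181]), (218, [164, 98, 51]), (220, [188, 110, 53]), (222, [189, 114, 53]), (224, [187, 109, 48]), (226, [191, 114, 53]), (228, [192, 114, 57]), (230, [187, 112, 56]), (232, [186, 111, 51]), (234, 
[... 188 characters left out ...]
04, 51]), (292, [129, 78, 38]), (294, [129, 79, 41]), (296, [100, 60, 26]), (298, [107, 66, 31]), (300, [183, 109, 50]), (302, [197, 117, 55]), (304, [199, 119, 56]), (306, [194, 117, 54]), (308, [196, 115, 55]), (310, [193, 116, 54]), (312, [191, 115, 51]), (314, [191, 114, 54]), (316, [189, 112, 51]), (318, [192, 114, 54]), (320, [191, 114, 52]), (322, [189, 112, 54]), (324, [153, 115, 93]), (326, [186, 190, 189]), (328, [185, 188, 188])]
272 137 [ 0.0613 -0.0014]
272 131 [ 0.0668 -0.0015]
272 118 [ 0.0782 -0.0015]
270 261 [-0.0579  0.001 ]
245 190 [0.0089 0.0256]
299 190 [ 0.0088 -0.0276]
229 200 [-0.0125  0.0492]
317 200 [-0.0126 -0.0523]
218 124 [0.0735 0.0421]
325 124 [ 0.0732 -0.0445]
```

Call:
servo_tool --plan '[[1, [0.3, -1.6, 0], [0, 0, 0]], [1, [0.6, -3.2, 0], [0, 0, 0]], [1, [0.6, -3.2, 0], [0, 0, 0]], [1, [0.6, -3.2, 0], [0, 0, 0]], [1, [0.6, -3.2, 0], [0, 0, 0]], [1, [0.6, -3.2, 0], [0, 0, 0]], [1, [0.6, -3.2, 0], [0, 0, 0]], [1, [0.6, -3.2, 0], [0, 0, 0]], [1, [0.6, -3.2, 0], [0, 0, 0]], [1, [0.6, -3.2, 0], [0, 0, 0]], [1, [0.6, -3.2, 0], [0, 0, 0]], [1, [0.6, -3.2, 0], [0, 0, 0]], [1, [0.6, -3.2, 0], [0, 0, 0]], [1, [0.6, -3.2, 0], [0, 0, 0]], [1, [0.6, -3.2, 0], [0, 0, 0]], [1, [0.6, -3.2, 0], [0, 0, 0]], [1, [0.6, -3.2, 0], [0, 0, 0]], [1, [0.6, -3.2, 0], [0, 0, 0]], [1, [0.3, -1.6, 0], [0, 0, 0]], [1, [0, 0, 0], [0, 0, 0]]]'

```text
time_s: 15.03
tool_pos: [0.4892, 0.325, 0.1756]
tool_rot: [179.2, 2.4, 7.5]
force: [0.2, -0.6, -0.9]
grip_width: 0.0868
```

Call:
servo_tool --plan '[[1, [0, 0, 0], [0, 0, 3]], [1, [0, 0, 0], [0, 0, 4]], [1, [0, 0, 0], [0, 0, 4]], [1, [0, 0, 0], [0, 0, 4]], [1, [0, 0, 0], [0, 0, 3]], [1, [0, 0, 0], [0, 0, 0]], [1, [0, 0, 0], [0, 0, 0]]]'

```text
time_s: 15.62
tool_pos: [0.4879, 0.3114, 0.1687]
tool_rot: [177.5, 2.4, -11.8]
force: [-0.4, 0.4, 0.6]
grip_width: 0.0872
```

```bash
python3 - <<'E'
from h import *
import pickle
s=env.get_obs();go([.524,.308,.12],-11,s);print(s["qpos"])
c=env.read_camera("wrist");pickle.dump((s,c),open("w4.pkl","wb"));cv2.imwrite("pics/w4.png",c["image"])
H,S,V=cv2.split(cv2.cvtColor(c["image"],cv2.COLOR_BGR2HSV))
m=((((H<8)|(H>172))&(S>130))*255).astype(np.uint8);m=cv2.morphologyEx(m,cv2.MORPH_CLOSE,np.ones((5,5)))
n,l,st,_=cv2.connectedComponentsWithStats(m)
for i in range(1,n):
    if st[i,4]<300: continue
    q=cv2.findNonZero((l==i).astype(np.uint8))[:,0]
    w=np.array([wcast(c,s,u,v,.012)[:2] for u,v in q],np.float32);print(st[i],cv2.minAreaRect(w))
E
```

```text
t 15.62 pos [0.4879 0.3114 0.1687] rot [177.48   2.39 -11.84] shift [ 3.8  -0.62  4.69] turn [ 2.5   2.41 -0.79] w 0.0872 F [-0.4  0.4  0.6]
[ -64.77949043   15.99099013   35.35006903   95.75490522   -9.22855371
   74.78156183 -129.28663065]
[ 241   51   33  188 4571] ((0.5301281213760376, 0.31377214193344116), (0.029726892709732056, 0.18897037208080292), 78.83039855957031)
```

View pics/w4.png

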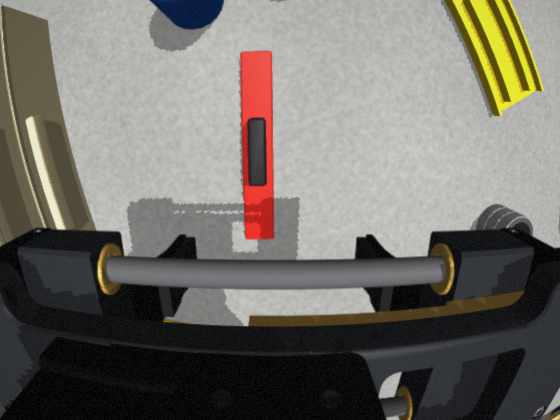

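The wrist view shows the keeper at (241–274, 51–239), with its black grip at about (258,152). Its measured size, 189 x 30 mm, matches the one given.

Call:
servo_tool --plan '[[1, [0.4, -0.1, 0.3], [0.3, 0.3, -0.1]], [1, [0.6, -0.18, 0.8], [0.4, 0.4, -0.1]], [1, [0.6, -0.18, 0.8], [0.4, 0.4, -0.1]], [1, [0.6, -0.18, 0.8], [0.4, 0.4, -0.1]], [1, [0.6, -0.18, 0.8], [0.4, 0.4, -0.1]], [1, [0.6, -0.18, 0.8], [0.4, 0.3, 0]], [1, [0.4, -0.1, 0.8], [0.2, 0.2, 0]], [1, [0, 0, 0.3], [0, 0, 0]], [1, [0, 0, 0], [0, 0, 0]], [1, [0, 0, 0], [0, 0, 0]]]'

```text
time_s: 16.5
tool_pos: [0.5304, 0.3096, 0.1065]
tool_rot: [-179.9, -0.2, -11.1]
force: [0.2, 0.1, 0.1]
grip_width: 0.087
```

```bash
python3 - <<'E'
from h import *
import pickle
s,c=pickle.load(open("w4.pkl","rb"));print(wcast(c,s,258,152,.048))
go([.530,.313,.019],-11.2)
E
```

```text
[0.52989891 0.31260697 0.048     ]
t 16.5 pos [0.5304 0.3096 0.1065] rot [-179.91   -0.2   -11.13] shift [-0.14 -0.31  8.75] turn [-0.09 -0.2   0.07] w 0.087 F [0.2 0.1 0.1]
```

Call:
servo_tool --plan '[[1, [-0.1, -0.2, 0.6], [0, -0.1, 0]], [1, [0, -0.1, 1], [0, -0.1, 0]], [1, [0, 0, 1], [0, 0, 0]], [1, [0, 0, 1], [0, 0, 0]], [1, [0, 0, 1], [0, 0, 0]], [1, [0, 0, 1], [0, 0, 0]], [1, [0, 0, 1], [0, 0, 0]], [1, [0, 0, 0.4], [0, 0, 0]], [1, [0, 0, 0], [0, 0, 0]], [1, [0, 0, 0], [0, 0, 0]]]'

```text
time_s: 17.33
tool_pos: [0.5286, 0.3141, 0.0282]
tool_rot: [-179.9, 0.1, -11.0]
force: [0.1, 0.4, 0.1]
grip_width: 0.0868
```

```bash
python3 -c "
from h import *
go([.530,.313,.019],-11.2)"
```

```text
t 17.33 pos [0.5286 0.3141 0.0282] rot [-1.7994e+02  1.1000e-01 -1.1010e+01] shift [0.16 0.09 0.92] turn [-0.06  0.11  0.19] w 0.0868 F [0.1 0.4 0.1]
```

Call:
servo_tool --plan '[[1, [0.1, 0.05, 0.3], [0, 0.1, 0.1]], [1, [0.05, 0.05, 0.3], [0, 0, 0.1]], [1, [0, 0, 0.2], [0, 0, 0]], [1, [0, 0, 0], [0, 0, 0]], [0, [0, 0, 0], [0, 0, 0]], [0, [0, 0, 0], [0, 0, 0]], [0, [0, 0, 0], [0, 0, 0]], [0, [0, 0, 0], [0, 0, 0]], [0, [0, 0, 0], [0, 0, 0]], [0, [0, 0, 0], [0, 0, 0]], [0, [0, 0, 0], [0, 0, 0]], [0, [0, 0, 0], [0, 0, 0]], [0, [0, 0, 0], [0, 0, 0]], [0, [0, 0, 0], [0, 0, 0]]]' --force 40

```text
time_s: 18.5
tool_pos: [0.532, 0.3138, 0.0221]
tool_rot: [-179.7, -0.2, -11.2]
force: [-0.9, 0.0, 0.4]
grip_width: 0.0283
```

```bash
python3 -c "
from h import *
go([.530,.313,.019],-11.2)"
```

```text
t 18.5 pos [0.532  0.3138 0.0221] rot [-179.72   -0.18  -11.24] shift [-0.18  0.12  0.31] turn [-0.28 -0.18 -0.04] w 0.0283 F [-0.9  0.   0.4]
```

Call:
servo_tool --plan '[[0, [0, 0, 0], [0, 0, 0]], [0, [0, 0, 0], [0, 0, 0]], [0, [0, 0, 0], [0, 0, 0]], [0, [0, 0, 0], [0, 0, 0]], [0, [0, 0, 0], [0, 0, 0]], [0, [0, 0, 0], [0, 0, 0]]]'

```text
time_s: 19.0
tool_pos: [0.532, 0.3137, 0.0221]
tool_rot: [-179.7, -0.2, -11.2]
force: [-0.9, 0.2, -0.4]
grip_width: 0.0158
```

```bash
python3 -c "
from h import *
go([.530,.313,.019],-11.2)"
```

```text
t 19.0 pos [0.532  0.3137 0.0221] rot [-179.73   -0.18  -11.23] shift [-0.18  0.11  0.31] turn [-0.27 -0.18 -0.03] w 0.0158 F [-0.9  0.2 -0.4]
```

Call:
servo_tool --plan '[[0, [0, 0, -0.4], [0, 0, 0]], [0, [0, 0, -0.8], [0, 0, 0]], [0, [0, 0, -1.5], [0, 0, 0]], [0, [0, 0, -2], [0, 0, 0]], [0, [0, 0, -2.2], [0, 0, 0]], [0, [0, 0, -2.2], [0, 0, 0]], [0, [0, 0, -2.2], [0, 0, 0]], [0, [0, 0, -2.2], [0, 0, 0]], [0, [0, 0, -2.2], [0, 0, 0]], [0, [0, 0, -2.2], [0, 0, 0]], [0, [0, 0, -2], [0, 0, 0]], [0, [0, 0, -1], [0, 0, 0]], [0, [0, 0, 0], [0, 0, 0]]]'

```text
time_s: 20.08
tool_pos: [0.5276, 0.3094, 0.2416]
tool_rot: [179.8, 0.2, -11.4]
force: [-0.2, -0.8, -1.4]
grip_width: 0.0156
```

Call:
servo_tool --plan '[[0, [0.15, 1.5, 0], [0, 0, 0]], [0, [0.3, 3, -0.1], [0, 0, 0]], [0, [0.3, 3, -0.1], [0, 0, 0]], [0, [0.3, 3, -0.1], [0, 0, 0]], [0, [0.3, 3, -0.1], [0, 0, 0]], [0, [0.3, 3, -0.1], [0, 0, 0]], [0, [0.3, 3, -0.1], [0, 0, 0]], [0, [0.3, 3, -0.1], [0, 0, 0]], [0, [0.3, 3, -0.1], [0, 0, 0]], [0, [0.3, 3, -0.1], [0, 0, 0]], [0, [0.3, 3, -0.1], [0, 0, 0]], [0, [0.3, 3, -0.1], [0, 0, 0]], [0, [0.3, 3, -0.1], [0, 0, 0]], [0, [0.3, 3, -0.1], [0, 0, 0]], [0, [0.3, 3, -0.1], [0, 0, 0]], [0, [0.3, 3, -0.1], [0, 0, 0]], [0, [0.3, 3, -0.1], [0, 0, 0]], [0, [0.3, 2.5, -0.1], [0, 0, 0]], [0, [0.3, 1.5, 0], [0, 0, 0]], [0, [0, 0, 0], [0, 0, 0]]]'

```text
time_s: 21.75
tool_pos: [0.4404, -0.2686, 0.2311]
tool_rot: [179.1, 2.9, -11.8]
force: [-0.5, 1.2, -2.5]
grip_width: 0.0157
```

```bash
python3 -c "
from h import *
go([.476,-.281,.2],8)"
```

```text
t 21.75 pos [ 0.4404 -0.2686  0.2311] rot [179.13   2.86 -11.83] shift [3.88 0.44 2.93] turn [  0.37   2.98 -19.81] w 0.0157 F [-0.5  1.2 -2.5]
```

Held. Turn and centre over the cradle.

Call:
servo_tool --plan '[[0, [0.2, 0, 0], [0, 0.4, -2]], [0, [0.4, 0, 0.1], [0, 0.5, -3.5]], [0, [0.4, 0.1, 0.2], [0, 0.5, -4]], [0, [0.5, 0.2, 0.3], [0.1, 0.5, -4]], [0, [0.6, 0.2, 0.3], [0.1, 0.5, -3]], [0, [0.6, 0.3, 0.3], [0.1, 0.3, -2]], [0, [0.5, 0.2, 0.3], [0, 0, -0.5]], [0, [0.2, 0, 0.2], [0, 0, 0]], [0, [0, 0, 0], [0, 0, 0]], [0, [0, 0, 0], [0, 0, 0]]]'

```text
time_s: 22.58
tool_pos: [0.4599, -0.273, 0.1984]
tool_rot: [-178.9, 1.4, 7.8]
force: [-0.2, -0.4, -2.0]
grip_width: 0.0156
```

```bash
python3 -c "
from h import *
go([.476,-.281,.15],8)"
```

```text
t 22.58 pos [ 0.4599 -0.273   0.1984] rot [-178.93    1.39    7.76] shift [1.6  1.1  4.78] turn [-1.08  1.39 -0.25] w 0.0156 F [-0.2 -0.4 -2. ]
```

Call:
servo_tool --plan '[[0, [0.3, 0.2, 0.3], [-0.2, 0.2, -0.1]], [0, [0.3, 0.2, 0.4], [-0.2, 0.3, -0.1]], [0, [0.3, 0.2, 0.5], [-0.2, 0.3, 0]], [0, [0.3, 0.2, 0.6], [-0.2, 0.3, 0]], [0, [0.2, 0.1, 0.6], [-0.1, 0.1, 0]], [0, [0.1, 0.1, 0.5], [0, 0, 0]], [0, [0, 0, 0.2], [0, 0, 0]], [0, [0, 0, 0], [0, 0, 0]], [0, [0, 0, 0], [0, 0, 0]]]'

```text
time_s: 23.33
tool_pos: [0.4761, -0.28, 0.1626]
tool_rot: [-179.8, 0.2, 8.0]
force: [-0.3, 0.2, -1.9]
grip_width: 0.0157
```

```bash
python3 - <<'E'
from h import *
import pickle
s=env.get_obs();go([.476,-.281,.1125],8,s)
c=env.read_camera("wrist");pickle.dump((s,c),open("w5.pkl","wb"))
a=env.read_camera("scene")["image"][180:290,90:190]
b=env.read_camera("side")["image"][240:380,240:370]
cv2.imwrite("pics/f.png",np.hstack([c["image"],np.vstack([cv2.resize(a,(231,210)),cv2.resize(b,(231,210))])]))
E
```

```text
t 23.33 pos [ 0.4761 -0.28    0.1626] rot [-1.798e+02  1.600e-01  7.970e+00] shift [-0.01  0.12  5.01] turn [-0.2   0.16 -0.03] w 0.0157 F [-0.3  0.2 -1.9]
```

View pics/f.png

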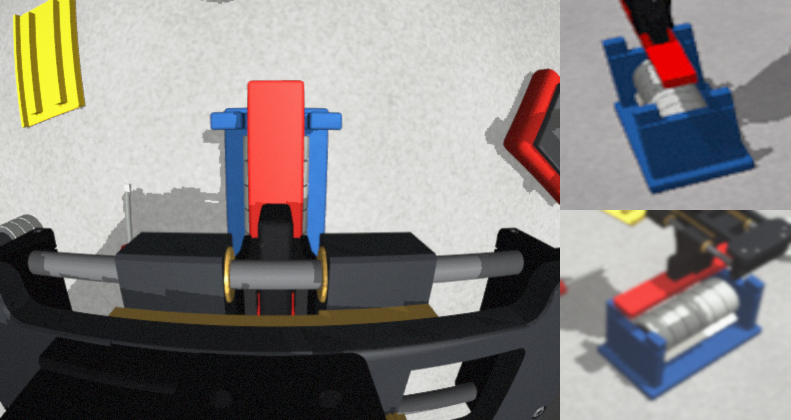

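The bar is level and lined up over the cradle. Its far end is at row 81, columns 248–304, and the far upright spans columns 211–342.

```bash
python3 - <<'E'
from h import *
import pickle
s,c=pickle.load(open("w5.pkl","rb"))
a=np.array([np.cos(np.radians(8)),np.sin(np.radians(8))]);n=np.array([-a[1],a[0]]);o=np.array([.475,-.280])
for t,u,v,z in[("bar far",276,81,.1545),("barL",248,100,.1545),("barR",304,100,.1545),("barL",248,190,.1545),("barR",304,190,.1545),("upL",211,120,.11),("upR",342,120,.11),("notchL",238,120,.11),("notchR",313,120,.11),("uprt far",225,108,.11),("uprt near",225,130,.11)]:
    p=wcast(c,s,u,v,z)[:2]-o;print(t,np.round([p@a,p@n],4))
E
```

```text
bar far [ 0.0931 -0.0007]
barL [0.0832 0.0137]
barR [ 0.0832 -0.0151]
barL [0.0356 0.0143]
barR [ 0.0356 -0.0156]
upL [0.074  0.0423]
upR [ 0.074  -0.0442]
notchL [0.0735 0.0242]
notchR [ 0.0735 -0.0248]
uprt far [0.0817 0.0328]
uprt near [0.0671 0.033 ]
```

Call:
servo_tool --plan '[[0, [0.1, 0.03, 0.3], [-0.1, 0.1, 0]], [0, [0.1, 0.02, 0.6], [-0.1, 0, 0]], [0, [0, 0, 0.7], [0, 0, 0]], [0, [0, 0, 0.7], [0, 0, 0]], [0, [0, 0, 0.7], [0, 0, 0]], [0, [0, 0, 0.4], [0, 0, 0]], [0, [0, 0, 0.2], [0, 0, 0]], [0, [0, 0, 0], [0, 0, 0]], [0, [0, 0, 0], [0, 0, 0]]]'

```text
time_s: 24.23
tool_pos: [0.4785, -0.2798, 0.1228]
tool_rot: [-180.0, 0.0, 8.0]
force: [0.4, 0.6, -0.9]
grip_width: 0.0159
```

```bash
python3 -c "
from h import *
go([.478,-.280,.1125],8)"
```

```text
t 24.23 pos [ 0.4785 -0.2798  0.1228] rot [-1.7999e+02  1.0000e-02  8.0000e+00] shift [-0.05  0.01  1.03] turn [-0.01  0.01 -0.  ] w 0.0159 F [ 0.4  0.6 -0.9]
```

Call:
servo_tool --plan '[[0, [0, 0, 0.3], [0, 0, 0]], [0, [0, 0, 0.3], [0, 0, 0]], [0, [0, 0, 0.3], [0, 0, 0]], [0, [0, 0, 0.2], [0, 0, 0]], [0, [0, 0, 0.1], [0, 0, 0]], [0, [0, 0, 0], [0, 0, 0]]]'

```text
time_s: 24.73
tool_pos: [0.4795, -0.2805, 0.1124]
tool_rot: [-180.0, -0.1, 8.0]
force: [0.1, 0.9, -2.4]
grip_width: 0.016
```

```bash
python3 -c "
from h import *
go([.478,-.280,.1121],8)"
```

```text
t 24.73 pos [ 0.4795 -0.2805  0.1124] rot [-1.7998e+02 -1.3000e-01  8.0000e+00] shift [-0.14 -0.07  0.03] turn [-0.02 -0.13 -0.  ] w 0.016 F [ 0.1  0.9 -2.4]
```

Call:
servo_tool --plan '[[0, [-0.05, 0, 0.15], [0, 0, 0]], [0, [0, 0, 0.15], [0, 0, 0]], [0, [0, 0, 0.1], [0, 0, 0]]]'

```text
time_s: 24.98
tool_pos: [0.4797, -0.2808, 0.1121]
tool_rot: [-179.8, -0.2, 8.0]
force: [-3.4, 2.5, 4.6]
grip_width: 0.0158
```

Call:
servo_tool --plan '[[0.3, [0, 0, 0], [0, 0, 0]], [0.5, [0, 0, 0], [0, 0, 0]], [0.5, [0, 0, 0], [0, 0, 0]], [0.5, [0, 0, 0], [0, 0, 0]]]'

```text
time_s: 25.32
tool_pos: [0.4809, -0.2816, 0.1128]
tool_rot: [-179.9, -0.4, 8.0]
force: [0.0, 0.8, 0.0]
grip_width: 0.0345
```

Call:
servo_tool --plan '[[0.5, [0, 0, -0.5], [0, 0, 0]], [0.5, [0, 0, -1], [0, 0, 0]], [0.5, [0, 0, -1.5], [0, 0, 0]], [0.5, [0, 0, -2], [0, 0, 0]], [0.5, [0, 0, -2], [0, 0, 0]], [0.5, [0, 0, -2], [0, 0, 0]], [0.5, [0, 0, -1], [0, 0, 0]], [0.5, [0, 0, 0], [0, 0, 0]], [0.5, [0, 0, 0], [0, 0, 0]]]'

```text
time_s: 26.07
tool_pos: [0.4798, -0.2827, 0.2206]
tool_rot: [180.0, -0.4, 7.9]
force: [0.5, 0.5, -0.8]
grip_width: 0.0435
```

```bash
python3 - <<'E'
from h import *
import pickle
s=env.get_obs();go([.478,-.281,.2],8,s)
c=env.read_camera("wrist");pickle.dump((s,c),open("w6.pkl","wb"))
a=env.read_camera("scene")["image"][180:290,90:190]
b=env.read_camera("side")["image"][240:380,240:370]
cv2.imwrite("pics/g.png",np.hstack([c["image"],np.vstack([cv2.resize(a,(231,210)),cv2.resize(b,(231,210))])]))
H,S,V=cv2.split(cv2.cvtColor(c["image"],cv2.COLOR_BGR2HSV))
m=((((H<8)|(H>172))&(S>130))*255).astype(np.uint8);m[:,:200]=0;m[:,380:]=0
q=cv2.findNonZero(m)[:,0];print(q.min(0),q.max(0))
w=np.array([wcast(c,s,u,v,.104)[:2]-[.475,-.280] for u,v in q],np.float32);print(cv2.minAreaRect(w))
E
```

```text
t 26.07 pos [ 0.4798 -0.2827  0.2206] rot [179.99  -0.42   7.9 ] shift [-0.17 -0.19  2.06] turn [ 0.01 -0.42 -0.1 ] w 0.0435 F [ 0.5  0.5 -0.8]
[200  99] [376 419]
((-0.08725892007350922, -0.05381044000387192), (0.37502267956733704, 0.2289307415485382), 2.82904314994812)
```

View pics/g.png

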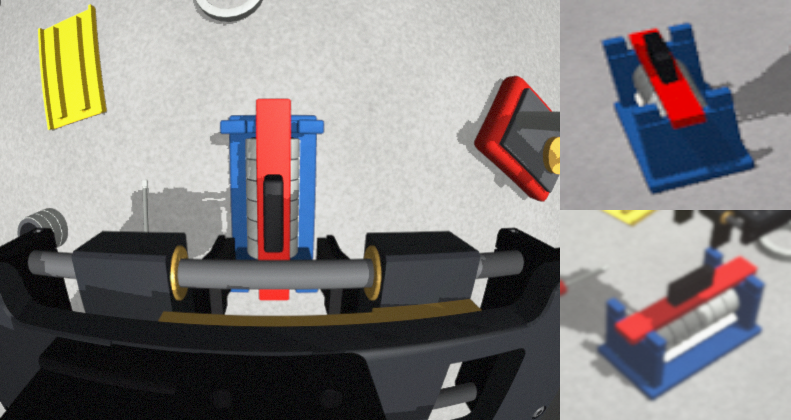

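The keeper lies in both notches, spanning rows 99–300 and columns 256–291. One numeric check, then I'll hand it in.

```bash
python3 - <<'E'
from h import *
import pickle
s,c=pickle.load(open("w6.pkl","rb"))
a=np.array([np.cos(np.radians(8)),np.sin(np.radians(8))]);n=np.array([-a[1],a[0]]);o=np.array([.475,-.280])
P=[]
for u,v in[(273.5,99),(273.5,300)]:
    p=wcast(c,s,u,v,.104)[:2]-o;P.append([p@a,p@n])
print(np.round(P,4),np.mean(P,0))
s=env.get_obs();print(s["force"],s["joint_velocities"].round(2));print(env.sign_off())
E
```

```text
[[ 0.0967 -0.0021]
 [-0.0914 -0.0016]] [ 0.0026532  -0.00185849]
[-1.2486992   0.40432696 -0.59420784] [ 0.1   0.44 -0.24  0.42 -0.04  0.1   0.1 ]
the job is handed in; nothing more can be done
None
```

I laid the sleeve in the V-trough and released it, then laid the keeper bar grip up in both notches. I released it, backed the gripper about 11 cm up, and handed the job in at about 26 s of the 64 s allowed.

- **Sleeve:** the wrist camera put it about 2–3 mm from its seat along the trough and about 1 mm across (limits 12 and 5 mm). I measured this before placing the keeper. Later views show it still lying under the bar, but I did not measure it again.
- **Keeper:** the last check put it +2.7 mm along and −1.9 mm across (limits 13 and 10 mm). It looks level in all three camera views, and the gripper height when it touched down matched the notch floor to within about 1 mm. I did not measure its tilt separately.
- **Robot:** the gripper was clear of everything at the end, with wrist force near zero.
- **Bystanders:** nothing showed the arm or parts touching any of them, but I did not measure their positions again.
- **Failed check:** an automatic rectangle fit on the final keeper picture gave a useless result, because its mask also took in the red dial-gauge stand. I used the bar's ends read off the same picture instead.

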